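Clamp a power module in the bench vise

ROBOT

A 7-joint arm with a two-finger parallel gripper is mounted at the origin on the work surface. World frame = base frame: x ahead of the robot, y to its left, z up, the work surface at z = 0. Lengths are in m, angles in rad, forces in N, time in s.
With the tool pointing down it reaches from about 0.4 to 0.85 m from the base axis. Payload 4.5 kg.
Tool frame: the origin (TCP) lies midway between the tips of the shut fingers; the grasp point (between the pads) lies behind it (r.grip_point_offset is the z of the grasp point in the tool frame, in m); z points along the fingers, y is the line along which they close (so a half turn about z gives the same grasp; the last joint's range is limited). The gripper opens to 88 mm and grips with 3 to 60 N. Pads are 18 mm wide; open, the fingers measure 123 mm over their backs; the gripper's body (75 mm by 187 mm) begins 45 mm behind the grasp point.
Start: joints at [1.38, 0.689, -0.195, 1.565, 0.157, 0.902, -0.215], TCP at [0.139, -0.609, 0.239] pointing down, gripper open.
Joint ranges: [-3.01, 3.01], [-0.46, 2.08], [-1.47, 1.51], [0.13, 2.56], [-1, 4.14], [0.04, 2.09], [-2.66, 2.66]. Speed limits (rad/s): [2.57, 2.57, 3.14, 3.14, 3.14, 3.14, 3.14].

INTERFACE

Orientations are given as a unit quaternion [x, y, z, w].
In Python, from plant import r, optics, workorder gives the robot as it stands.
- The arm moves only by the shell command python3 -m creep 'ROWS' [FORCE]. ROWS is JSON, a list of rows, each an object of numbers: "grip": the gripper command: -1 is shut, 1 is fully open, values between are in proportion; "tx", "ty", "tz": the shift along the tool's x, y, z in cm; "spin": the turn about the tool's z in degrees. In form: [{"grip": .., "tx": .., "ty": .., "tz": .., "spin": ..}, ...]. A call has 1 to 8 rows; each row shifts and turns the commanded pose from where the row before left it, along the tool's axes as they then stand; what a row does not reach is not made up. A row lasts 1/12 s, in which the tool goes at most 41.7 mm and 7.16 degrees, less where a joint would pass 70% of its speed; a pose out of reach is approached as far as the arm can. A call with a gripper value outside its range is refused whole. The fingers move at their own pace and stop on an object; FORCE is the grip in N (left out, the last holds). Time passes only in rows, so rows that do not move let the fingers close. It gives the time, the measured TCP pose, the force, the opening and the grip force at its end, in the units of the state.
- r.get_state(): the state, without advancing time (a new reading comes with each control period).
- optics.snapshot(name): name is "scene" or "top" or "wrist"; returns (picture, depth): 384x512x3 uint8, red, green, blue; 384x512 float32, m along the optical axis (not along the pixel's ray), 0 where there is no reading.
- optics.get_calibration(name): a dict with "fx", "fy", "cx", "cy" (pixels), "extrinsics" (4x4, takes a point from world to camera coordinates). Camera axes: x right, y down, z forward; pixel columns grow to the right and rows downward; lengths in m; the calibration is good to about 2 mm. A picture is of the moment at which its call begins: read the wrist's pose just before it. get_calibration takes no time and is no camera call; for the wrist camera it gives the pose at the moment of the call.
- workorder.finish_job(): hands the job in; it is judged then, once.
The state is a dict: "clock": time; "q": joint angles; "qd": joint speeds; "joint_torque": joint torques, N m; "tool_pos": TCP position; "eef_rot": TCP orientation; "contact_force": force on the tool from outside, world axes, zero at the start; "moment": the same for the moment, N m; "opening": opening from 0.0 (shut) to 1.0 (fully open); "finger_force": force on a finger pad.
Only numpy, scipy, OpenCV 4.12 (cv2) and the standard library are available. Lean on these libraries where they do the work, as an engineer would, in place of code of your own. Each camera call takes 0.05 s, during which the arm holds its last target. There are 200 camera calls.

TASK

Take the black power module out of its test dock and lower it gently, without dropping it, upright onto the bed of the blue bench vise, its two plain black sides facing the jaws, its white socket sides left open and roughly centred across the jaws. The dock only lets you hold the module by its plain sides and the vise leaves no finger room there, so put it down on the bench and take it again by the socket sides. Then slide the jaw up so that the module is nipped snugly between both jaws, turn the red knob clockwise until it is tight so the jaw is locked, let go, and leave the spool, screwdriver and parts tray alone.

Things in the scene. Friction and masses are not known exactly. Their poses are not given: they have to be found in the camera images.
- module: Power module, a black box 66 (x) x 56 (y) x 44 (z) mm, 0.2 to 0.4 kg. Origin at the centre of its underside, z up. The two faces at x = +-33 mm are white with flush blue, red and black sockets; the two faces at y = +-28 mm are plain black. The module is the same after a half turn.
- dock: Grey dock fixed to the bench, base 100 (x) x 64 (y) x 8 mm, in which the module stands at the start (underside 8 mm above the bench, axes along the dock's). Orange end plates 40 mm wide (y) at x = +-36 to +-42 mm rise to 56 mm above the bench and cover the socket faces; the y sides are open. Origin at the centre of its underside.
- vise: Blue vise fixed to the bench. Origin on the bench under the middle of the fully open 72 mm gap; x along the slide, from the knob to the fixed jaw; z up. Bed 50 mm wide (y), top 20 mm above the bench, x = -153 to +63 mm. Fixed jaw face at x = +36 mm; both jaws 18 mm thick, 60 mm wide, tops 68 mm above the bench.
- jaw_face (a point): Centre of the sliding jaw's face, which faces the fixed jaw; 44 mm above the bench, at x = -36 mm + joint jaw in the vise frame. Behind the jaw its carriage, 60 mm wide with its top 46.5 mm above the bench, reaches 114 mm back from the face and carries the knob.
- jaw (a joint): Sliding jaw, m: 0 fully open (gap 72 mm), grows as the jaw moves towards the fixed jaw; gap = 72 mm - value, end stop at 22 mm. Slides with a few newtons while the knob is loose; push it by the knob or the carriage.
- knob_grip (a point): On the knob's upright axis, at the middle of its grip bar, 71 mm above the bench, 78 mm behind the jaw face; it travels with the jaw. The red grip bar is 60 mm long, 14 mm thick and spans 55 to 81 mm above the bench, on a black disc 44 mm across. The x axis of this point runs along the bar, along the vise's x when joint knob is 0.
- knob (a joint): Clamp knob, rad: 0 loose with the bar along the slide, grows clockwise seen from above; begins to bite near 0.4, tight and locked from 1.1, end stop 1.6. Needs about 0.15 to 0.3 N m and stays where it is left.
- spool: Bystander: green solder spool, 60 mm across, 42 mm high. Origin at the centre of its underside.
- driver: Bystander: screwdriver with a yellow handle, 180 mm long, lying. Origin under its middle, x along it.
- tray: Bystander: open blue parts tray 120 x 90 x 35 mm. Origin at the centre of its underside.
Not all that is in view belongs to the job. Leave any orange look-alike of the vise alone.

How it is judged:
On the way, in this order (a step that is already met when the one before it is completed fails the run):
1. the module stands on the bench top, let go, so that it can be taken another way (height (world z) of module below 0.004 m and angle between module's own z axis and vertical below 0.1 rad and contact force between the fingers and module below 0.05 N), for 0.1 s.
2. the module stands on the vise bed between the jaws, let go (z of module in the frame of vise between 0.017 and 0.023 m and y of module in the frame of vise between -0.015 and 0.015 m and x of module in the frame of vise between -0.012 and 0.012 m and contact force between the fingers and module below 0.05 N), for 0.2 s.
3. the jaw has been slid up to the module and the knob is tight (value of joint jaw above 0.014 m and value of joint knob above 1.1 rad), for 0.1 s.
At the end, for the whole second after the job is handed in: Module upright and still on the vise bed (within 3 mm, tilt under 0.05 rad), plain sides to the jaws (0.06 rad), within 15 mm of mid jaw width, against the fixed jaw with under 1.8 mm play in all (jaw above 0.0142); knob at least 1.1 rad (value of joint jaw above 0.0142 m and value of joint knob above 1.1 rad and z of module in the frame of vise between 0.017 and 0.023 m and y of module in the frame of vise between -0.015 and 0.015 m and x of module in the frame of vise between 0.004 and 0.012 m and angle between the y axis of module and the x axis of vise, either way round below 0.06 rad and angle between module's own z axis and vertical below 0.05 rad and linear speed of module below 0.01 m/s); the robot touches nothing.
It fails at once if the module was dropped into the vise (faster than 0.35 m/s at the jaws) (horizontal distance between module and vise below 0.03 m and height (world z) of module below 0.066 m and linear speed of module above 0.35 m/s).
It fails at once if the module was tipped over (angle between module's own z axis and vertical above 0.7 rad).
It fails at once if a bystander was moved by more than 30 mm (distance of any of spool, driver, tray from where it was at the start of the episode above 0.03 m).
It also fails if it takes over 64 s, if anything falls off the work surface, if the arm or the gripper's body presses on something with over 40 N, if the wrist force passes 120 N, or if a joint passes its speed limit or range.

## Working session

There is one attempt and no reset: what is moved stays moved. The work goes in short steps, Python scripts to look and compute and a shell command to move; the robot and the scene stay as the last step left them, time stands still between calls to the robot, and variables do not carry over. Pictures are saved under pics/ and viewed, at most 10 in all, crops included, and the job is handed in when it is done.

```bash
mkdir -p pics; ls; python3 - <<'E'
from plant import r,optics
import cv2,numpy as np
print(r.get_state(), r.grip_point_offset)
for n in("scene","top"):
    p,d=optics.snapshot(n); np.savez('pics/%s.npz'%n,p=p,d=d)
    c=optics.get_calibration(n); print(n,{k:np.round(v,4).tolist() for k,v in c.items()})
    cv2.imwrite('pics/%s0.png'%n,cv2.resize(p[...,::-1],(800,600)))
E
```

```text
pics
{'clock': 0.0, 'q': array([ 1.37981276,  0.68998591, -0.19454862,  1.56633306,  0.15729621,
        0.90251053, -0.21509713]), 'qd': array([-0.0014479 ,  0.00128584, -0.00037585, -0.00193982, -0.00135716,
       -0.00011796,  0.00033796]), 'joint_torque': array([-9.25095810e-04, -5.27556074e+01, -1.26682576e+00, -1.53427219e+01,
       -5.26721694e-02,  6.58742632e-03,  1.78325699e-04]), 'tool_pos': array([ 0.13913876, -0.60866585,  0.23791264]), 'eef_rot': array([ 9.93684080e-01,  1.12210071e-01, -1.57941970e-04, -9.08006391e-04]), 'contact_force': array([-0.02996988, -0.439769  ,  0.31888354]), 'moment': array([-0.00663884,  0.03378742,  0.00681031]), 'finger_force': 0.0, 'opening': 0.9986889943209126} -0.0187
scene {'fx': 350.0807, 'fy': 350.0807, 'cx': 251.7655, 'cy': 193.8995, 'extrinsics': [[-0.8349, 0.5504, 0.0048, 0.5731], [0.4391, 0.6714, -0.597, -0.1483], [-0.3318, -0.4963, -0.8022, 1.3237], [0.0, 0.0, 0.0, 1.0]]}
top {'fx': 373.9399, 'fy': 373.9399, 'cx': 254.1755, 'cy': 188.1513, 'extrinsics': [[0.0122, -0.9999, -0.0025, -0.1187], [-0.9909, -0.0118, -0.1341, 0.6194], [0.1341, 0.0041, -0.991, 1.4341], [0.0, 0.0, 0.0, 1.0]]}
```

View pics/top0.png

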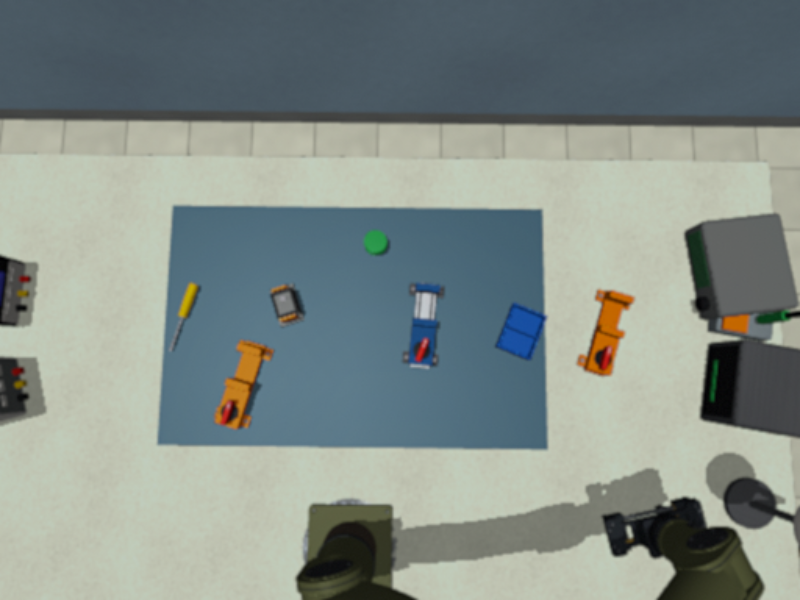

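View pics/scene0.png

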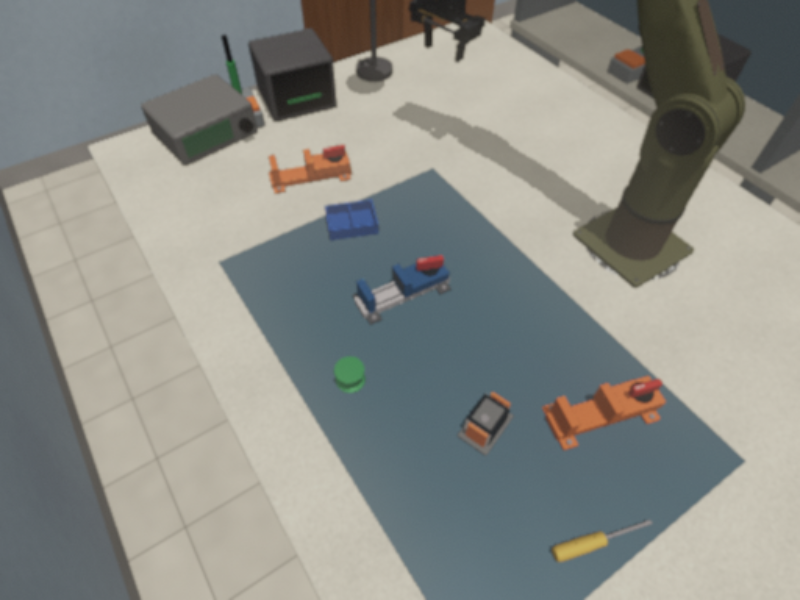

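Candidates, as pixels in the 800x600 top view:
- **Module:** the black box in the grey/orange dock at (286,303). The black boxes at (10,290), (10,385) and the right-hand instruments are lab equipment, with no dock.
- **Vise:** the blue one with the red knob at (424,325). The orange look-alikes at (243,385) and (605,333), and the blue tray at (521,331), are not it.

By the description I choose (286,303) and (424,325).

```bash
cat > h.py <<'E'
from plant import r,optics
import cv2,numpy as np
from scipy.spatial.transform import Rotation as Ro
def cloud(d,c):
    v,u=np.indices(d.shape); E=np.array(c['extrinsics'])
    P=np.stack([(u-c['cx'])/c['fx']*d,(v-c['cy'])/c['fy']*d,d],-1)
    return (P-E[:3,3])@E[:3,:3]
def on_plane(u,v,z,c):
    E=np.array(c['extrinsics']);o=-E[:3,:3].T@E[:3,3]
    w=np.array([(u-c['cx'])/c['fx'],(v-c['cy'])/c['fy'],1])@E[:3,:3]
    return o+w*(z-o[2])/w[2]
def go(x,y,z,yaw,s=None):
    "shift (cm, current tool axes) and spin (deg) to TCP xyz, tool-x yaw in deg (mod 180)"
    s=s or r.get_state();R=Ro.from_quat(s['eef_rot']).as_matrix()
    t=(np.array([x,y,z])-s['tool_pos'])@R*100
    y0=np.degrees(np.arctan2(R[1,0],R[0,0]));sp=-((yaw-y0+90)%180-90)
    print('t',s['clock'],'yaw0',y0.round(2),'tool cm',t.round(2),'spin',sp.round(2),'q7',s['q'][6].round(2),'tilt',np.degrees(np.arccos(-R[2,2])).round(2))
E
python3 - <<'E'
from h import *
f=np.load('pics/top.npz');p,d=f['p'],f['d'];c=optics.get_calibration('top')
X=cloud(d,c);h=cv2.cvtColor(p,cv2.COLOR_RGB2HSV)
def box(n,u0,v0,u1,v1,m):
    M=np.zeros(d.shape,bool);M[v0:v1,u0:u1]=1;M&=m
    q=X[M][:,:2].astype(np.float32);print(n,len(q),cv2.minAreaRect(q*1000),'z',X[M][:,2].mean())
z=X[...,2]
box('dock',168,175,200,212,z>.03)
box('vise',255,178,286,240,z>.03)
box('jaws',255,178,286,240,z>.058)
box('knob',255,200,286,240,(h[...,1]>150)&((h[...,0]<8)|(h[...,0]>172))&(z>.05))
a=cv2.resize(p[170:245,160:290],None,fx=6,fy=6,interpolation=3)
cv2.imwrite('pics/crop1.png',a[...,::-1])
E
```

```text
dock 315 ((505.7801208496094, 57.27159118652344), (377.90655517578125, 80.68022918701172), 52.558067321777344) z 0.06151221154396613
vise 557 ((530.3906860351562, -175.67076110839844), (75.83406066894531, 232.5442352294922), 79.54103088378906) z 0.06751552490760636
jaws 215 ((531.1552734375, -171.52902221679688), (67.41063690185547, 232.5442352294922), 79.54103088378906) z 0.09878990557639412
knob 49 ((476.1080017089844, -170.9921417236328), (18.640989303588867, 43.688228607177734), 68.58270263671875) z 0.0751673485988921
```

View pics/crop1.png

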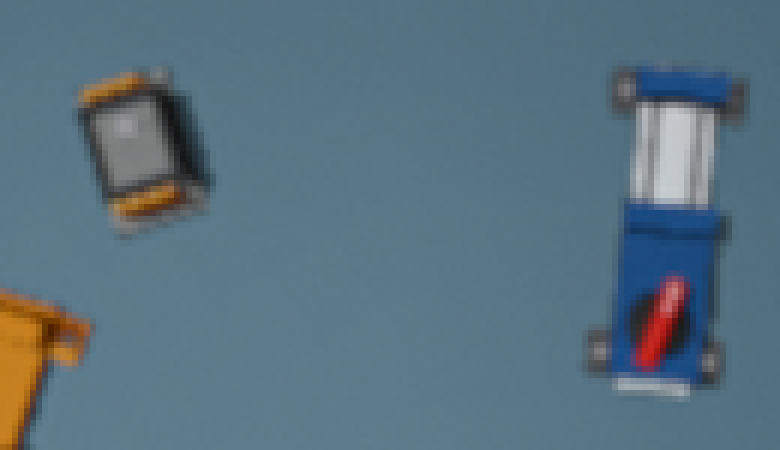

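The crop shows the module (grey-topped black box) between the orange plates at crop (132,143), the blue vise with its fixed jaw at (685,88), the sliding jaw at (670,218) and the red knob bar at (662,322). The choice is confirmed. Next I fly over the vise to measure it with the wrist camera.

```bash
python3 - <<'E'
from h import *
c=optics.get_calibration('top')
for n,u,v,z in(('mod',132,143,.052),('fixjaw',685,88,.068),('slidejaw',670,218,.068),('knob',662,322,.081)):print(n,on_plane(160+u/6,170+v/6,z,c).round(3))
s=r.get_state();w=optics.get_calibration('wrist');E=np.array(w['extrinsics']);R=Ro.from_quat(s['eef_rot']).as_matrix()
cam=-E[:3,:3].T@E[:3,3];print('cam in tool',((cam-s['tool_pos'])@R).round(3),'axes',(E[:3,:3]@R).round(2).tolist(),w['fx'],w['cx'],w['cy'])
go(.5,-.17,.26,0,s)
E
```

```text
mod [0.594 0.171 0.052]
fixjaw [ 0.632 -0.189  0.068]
slidejaw [ 0.547 -0.18   0.068]
knob [ 0.48  -0.174  0.081]
cam in tool [ 0.075  0.    -0.146] axes [[-0.0, 1.0, -0.0], [-0.96, -0.0, -0.29], [-0.29, 0.0, 0.96]] 302.4205351258236 254.85142611691805 188.10385044193663
t 0.1 yaw0 12.88 tool cm [ 44.96 -34.73  -2.15] spin 12.88 q7 -0.22 tilt 0.09
```

```bash
for i in 1 2; do :; done
python3 -m creep '[{"grip":1,"tx":2.5,"ty":-2.18,"tz":-0.38},{"grip":1,"tx":2.5,"ty":-2.18,"tz":-0.38},{"grip":1,"tx":2.5,"ty":-2.18,"tz":-0.38},{"grip":1,"tx":2.5,"ty":-2.18,"tz":-0.38},{"grip":1,"tx":2.5,"ty":-2.18,"tz":-0.38},{"grip":1,"tx":2.5,"ty":-2.18,"tz":-0.38},{"grip":1,"tx":2.5,"ty":-2.18,"tz":-0.38},{"grip":1,"tx":2.5,"ty":-2.18,"tz":-0.38}]'
python3 -m creep '[{"grip":1,"tx":2.5,"ty":-2.18,"tz":-0.38},{"grip":1,"tx":2.5,"ty":-2.18,"tz":-0.38},{"grip":1,"tx":2.5,"ty":-2.18,"tz":-0.38},{"grip":1,"tx":2.5,"ty":-2.18,"tz":-0.38},{"grip":1,"tx":2.5,"ty":-2.18,"tz":-0.38},{"grip":1,"tx":2.5,"ty":-2.18,"tz":-0.38},{"grip":1,"tx":2.5,"ty":-2.18,"tz":-0.38},{"grip":1,"tx":2.5,"ty":-2.18,"tz":-0.38}]'
python3 -m creep '[{"grip":1,"spin":6.44},{"grip":1,"spin":6.44},{"grip":1},{"grip":1},{"grip":1}]'
python3 - <<'E'
from h import *
go(.45,-.18,.30,0)
c=optics.get_calibration('wrist');p,d=optics.snapshot('wrist');np.savez('pics/w1.npz',p=p,d=d,E=c['extrinsics'])
cv2.imwrite('pics/w1.png',cv2.resize(p[...,::-1],(800,600)))
E
```

```text
t 0.1 yaw0 12.88 tool cm [ 39.86 -34.88  -6.15] spin 12.88 q7 -0.22 tilt 0.09$[0]: bad value
$[0]: bad value
$[0]: bad value
```

View pics/w1.png

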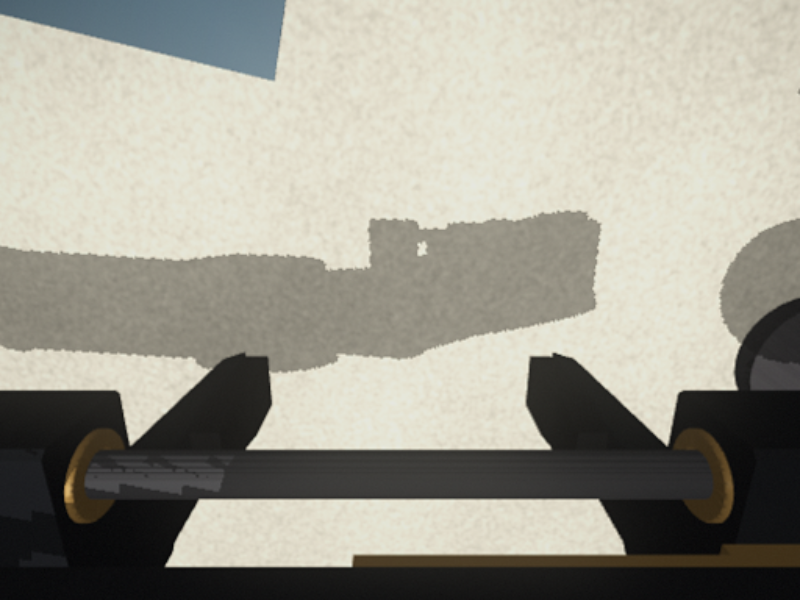

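The call was refused, so the picture only shows the start view: mat corner at the top left, fingers at (250,400) and (545,400). I'll test what the format wants.

```bash
python3 -m creep '[{"grip":1.0,"tx":2.5,"ty":-2.18,"tz":-0.38,"spin":0}]'; echo; python3 -m creep '[{"grip":0.98,"tx":2.5,"ty":-2.18,"tz":-0.38,"spin":0}]';  python3 -m creep --help | head -20
```

```text
clock: 0.23
tool_pos: [0.1531, -0.5864, 0.2413]
eef_rot: [0.994, 0.108, -0.002, 0.001]
contact_force: [-0.0, -1.3, 0.6]
opening: 0.999
finger_force: 0.0

clock: 0.32
tool_pos: [0.1768, -0.5559, 0.2456]
eef_rot: [0.994, 0.11, -0.001, -0.0]
contact_force: [1.3, 0.6, 0.4]
opening: 0.992
finger_force: 0.0invalid input: not JSON, or not a number
```

```bash

python3 -m creep '[{"grip":1,"tx":2.5,"ty":-2.18,"tz":-0.38,"spin":0},{"grip":1,"tx":2.5,"ty":-2.18,"tz":-0.38,"spin":0},{"grip":1,"tx":2.5,"ty":-2.18,"tz":-0.38,"spin":0},{"grip":1,"tx":2.5,"ty":-2.18,"tz":-0.38,"spin":0},{"grip":1,"tx":2.5,"ty":-2.18,"tz":-0.38,"spin":0},{"grip":1,"tx":2.5,"ty":-2.18,"tz":-0.38,"spin":0},{"grip":1,"tx":2.5,"ty":-2.18,"tz":-0.38,"spin":0},{"grip":1,"tx":2.5,"ty":-2.18,"tz":-0.38,"spin":0}]' >/dev/null
python3 -m creep '[{"grip":1,"tx":2.5,"ty":-2.18,"tz":-0.38,"spin":0},{"grip":1,"tx":2.5,"ty":-2.18,"tz":-0.38,"spin":0},{"grip":1,"tx":2.5,"ty":-2.18,"tz":-0.38,"spin":0},{"grip":1,"tx":2.5,"ty":-2.18,"tz":-0.38,"spin":0},{"grip":1,"tx":2.5,"ty":-2.18,"tz":-0.38,"spin":0},{"grip":1,"tx":2.5,"ty":-2.18,"tz":-0.38,"spin":0},{"grip":1,"tx":0,"ty":0,"tz":0,"spin":6.44},{"grip":1,"tx":0,"ty":0,"tz":0,"spin":6.44}]'
python3 -m creep '[{"grip":1,"tx":0,"ty":0,"tz":0,"spin":0},{"grip":1,"tx":0,"ty":0,"tz":0,"spin":0},{"grip":1,"tx":0,"ty":0,"tz":0,"spin":0}]'
python3 - <<'E'
from h import *
go(.45,-.18,.30,0)
c=optics.get_calibration('wrist');p,d=optics.snapshot('wrist');np.savez('pics/w2.npz',p=p,d=d,E=c['extrinsics'])
cv2.imwrite('pics/w2.png',cv2.resize(p[...,::-1],(800,600)))
E
```

```text
clock: 1.65
tool_pos: [0.453, -0.1776, 0.2996]
eef_rot: [1.0, 0.0, 0.001, -0.001]
contact_force: [-0.1, -1.2, -0.1]
opening: 1.002
finger_force: 0.0
clock: 1.9
tool_pos: [0.4512, -0.1804, 0.2994]
eef_rot: [1.0, 0.001, -0.0, 0.0]
contact_force: [0.5, 0.6, -0.3]
opening: 1.001
finger_force: 0.0
t 1.9 yaw0 0.12 tool cm [-0.12 -0.04 -0.06] spin 0.12 q7 -1.37 tilt 0.03
```

View pics/w2.png

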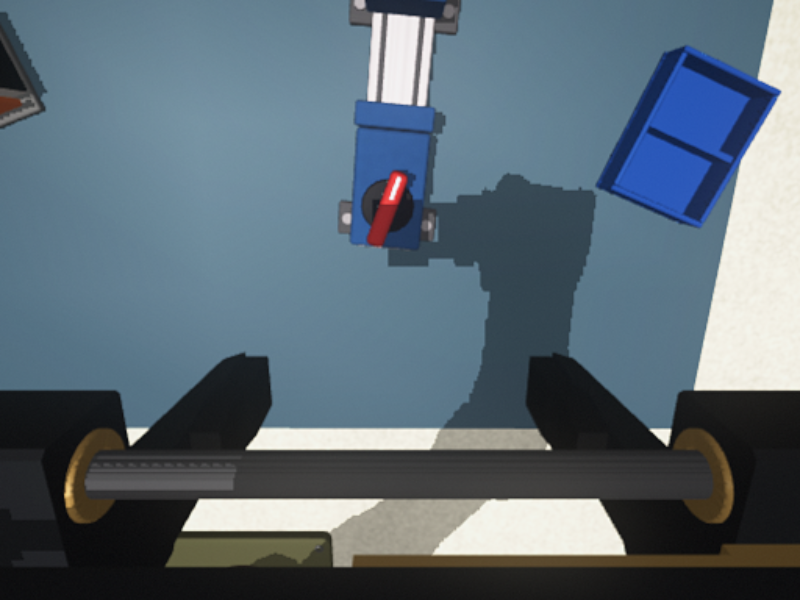

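The view shows the vise knob at (390,208) and the sliding jaw at (395,112), with the fixed jaw cut off at the top. I'll move 9 cm forward and shoot, then go on to the dock and shoot there.

```bash
cat > snap.py <<'E'
from h import *
import sys
n=sys.argv[1];c=optics.get_calibration('wrist');p,d=optics.snapshot('wrist');np.savez('pics/%s.npz'%n,p=p,d=d,E=c['extrinsics'])
cv2.imwrite('pics/%s.png'%n,cv2.resize(p[...,::-1],(800,600)))
E
python3 -m creep '[{"grip":1,"tx":3,"ty":0,"tz":0,"spin":0},{"grip":1,"tx":3,"ty":0,"tz":0,"spin":0},{"grip":1,"tx":3,"ty":0,"tz":0,"spin":0},{"grip":1,"tx":0,"ty":0,"tz":0,"spin":0},{"grip":1,"tx":0,"ty":0,"tz":0,"spin":0},{"grip":1,"tx":0,"ty":0,"tz":0,"spin":0}]' >/dev/null
python3 snap.py w3
python3 -m creep '[{"grip":1,"tx":-0.5,"ty":-4.0,"tz":0,"spin":0},{"grip":1,"tx":-0.5,"ty":-4.0,"tz":0,"spin":0},{"grip":1,"tx":-0.5,"ty":-4.0,"tz":0,"spin":0},{"grip":1,"tx":-0.5,"ty":-4.0,"tz":0,"spin":0},{"grip":1,"tx":-0.5,"ty":-4.0,"tz":0,"spin":0},{"grip":1,"tx":-0.5,"ty":-4.0,"tz":0,"spin":0},{"grip":1,"tx":-0.5,"ty":-4.0,"tz":0,"spin":0},{"grip":1,"tx":-0.5,"ty":-4.0,"tz":0,"spin":0}]' >/dev/null
python3 -m creep '[{"grip":1,"tx":0,"ty":-3.0,"tz":0,"spin":0},{"grip":1,"tx":0,"ty":0,"tz":0,"spin":0},{"grip":1,"tx":0,"ty":0,"tz":0,"spin":0},{"grip":1,"tx":0,"ty":0,"tz":0,"spin":0}]'
python3 snap.py w4
python3 - <<'E'
import cv2,numpy as np
a=[np.load('pics/%s.npz'%n)['p'] for n in('w3','w4')]
cv2.imwrite('pics/w34.png',cv2.resize(np.hstack([a[0][0:230,130:390],a[1][0:230,130:390]])[...,::-1],(800,354)))
from h import *
for n in('w3','w4'):
    f=np.load('pics/%s.npz'%n);c=optics.get_calibration('wrist');c['extrinsics']=f['E'];X=cloud(f['d'],c)
    z=X[:230,:,2];print(n,'bench z',np.median(z[z<.02]),np.histogram(z,np.arange(.005,.1,.005))[0])
E
```

```text
clock: 3.5
tool_pos: [0.5011, 0.168, 0.2996]
eef_rot: [1.0, -0.001, -0.0, 0.001]
contact_force: [0.0, -0.7, -1.1]
opening: 1.0
finger_force: 0.0
w3 bench z 0.0009748139581608496 [3538  623 1412 1754  581 1176  667  217 1845  532   54   60 1493   61
  171  300    0    0]
w4 bench z 0.0009700329758959248 [1845  925 1241 2619  712  354  372  421 1353 3131  553  221  720   91
   45   11    0    0]
```

View pics/w34.png

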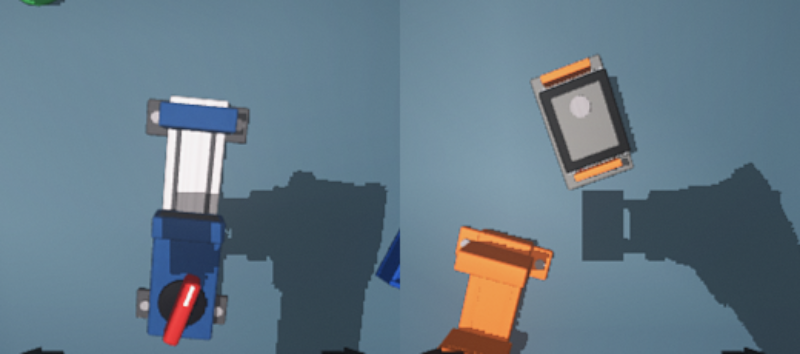

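The left view has the vise: fixed jaw (197,117), sliding jaw (188,225), knob (183,305). The right view has the module at (586,118) between the orange plates. Now I fit poses from the depth heights.

```bash
cat > fit.py <<'E'
from h import *
def load(n):
    f=np.load('pics/%s.npz'%n);c=optics.get_calibration('wrist');c['extrinsics']=f['E']
    return f['p'],cloud(f['d'],c)
def rect(n,X,m,x0,x1,y0,y1,lo,hi):
    M=(X[...,0]>x0)&(X[...,0]<x1)&(X[...,1]>y0)&(X[...,1]<y1)&(X[...,2]>lo)&(X[...,2]<hi)&m
    k,l,st,_=cv2.connectedComponentsWithStats(M.astype(np.uint8));
    M=l==1+st[1:,4].argmax();q=X[M]
    a=cv2.minAreaRect((q[:,:2]*1000).astype(np.float32))
    print(n,len(q),'c',np.round(a[0],1),'size',np.round(a[1],1),'ang',round(a[2],2),'mean',(q.mean(0)*1000).round(1))
E
python3 - <<'E'
from fit import *
p,X=load('w4');T=np.ones(X.shape[:2],bool);h=cv2.cvtColor(p,cv2.COLOR_RGB2HSV)
org=(h[...,1]>150)&(h[...,0]>5)&(h[...,0]<25)
rect('module top',X,~org,.53,.66,.10,.24,.047,.0545)
rect('dock all',X,T,.53,.66,.10,.24,.004,.1)
rect('plate far',X,org,.60,.66,.10,.24,.053,.06)
rect('plate near',X,org,.53,.58,.10,.24,.053,.06)
p,X=load('w3');h=cv2.cvtColor(p,cv2.COLOR_RGB2HSV)
rect('fixed jaw',X,T,.60,.68,-.25,-.12,.063,.072)
rect('slide jaw',X,T,.5,.585,-.25,-.12,.064,.072)
rect('bed',X,T,.56,.63,-.25,-.12,.015,.025)
rect('bar',X,T,.42,.54,-.25,-.12,.077,.086)
rect('carriage',X,T,.40,.55,-.25,-.12,.042,.0505)
E
```

```text
module top 2603 c [594.8 173.1] size [69.8 56.1] ang 19.13 mean [596.7 173.5  52.3]
dock all 3670 c [595.9 176.1] size [100.1  63.9] ang 18.73 mean [595.5 175.1  45.4]
plate far 178 c [632.9 187.9] size [ 5.9 38.2] ang 19.16 mean [632.7 187.7  56.1]
plate near 138 c [559.4 162.9] size [ 5.4 38.6] ang 18.73 mean [559.7 162.6  56. ]
fixed jaw 828 c [ 637.6 -184.7] size [59.9 18.1] ang 84.89 mean [ 637.5 -184.6   68. ]
slide jaw 685 c [ 550.9 -176.8] size [59.8 18.2] ang 85.01 mean [ 551.3 -176.8   68.4]
bed 1895 c [ 594.  -180.7] size [50.  69.7] ang 84.77 mean [ 595.2 -180.7   20.2]
bar 458 c [ 482.8 -170.7] size [13.8 59.1] ang 68.42 mean [ 483.9 -170.9   80.4]
carriage 1811 c [ 492.3 -171.5] size [60.  91.3] ang 84.76 mean [ 501.5 -172.4   46.5]
```

```bash
python3 - <<'E'
from h import *
go(.5961,.1758,.12,18.9);print(r.get_state()['q'].round(2))
E
```

```text
t 3.55 yaw0 -0.16 tool cm [ 9.48 -0.9  17.95] spin -19.06 q7 -2.07 tilt 0.1
[-0.32  0.48 -0.14  1.78  0.09  0.89 -2.07]
```

```bash
python3 -m creep '[{"grip":1,"tx":1.9,"ty":-0.18,"tz":3.6,"spin":0},{"grip":1,"tx":1.9,"ty":-0.18,"tz":3.6,"spin":0},{"grip":1,"tx":1.9,"ty":-0.18,"tz":3.6,"spin":0},{"grip":1,"tx":1.9,"ty":-0.18,"tz":3.6,"spin":0},{"grip":1,"tx":1.88,"ty":-0.18,"tz":3.55,"spin":0},{"grip":1,"tx":0,"ty":0,"tz":0,"spin":-6.35},{"grip":1,"tx":0,"ty":0,"tz":0,"spin":-6.35},{"grip":1,"tx":0,"ty":0,"tz":0,"spin":-6.35}]' >/dev/null
python3 -m creep '[{"grip":1,"tx":0,"ty":0,"tz":0,"spin":0},{"grip":1,"tx":0,"ty":0,"tz":0,"spin":0},{"grip":1,"tx":0,"ty":0,"tz":0,"spin":0}]'
python3 - <<'E'
from h import *
go(.5961,.1758,.017,18.9)
E
```

```text
clock: 4.47
tool_pos: [0.5966, 0.1774, 0.1203]
eef_rot: [0.987, 0.163, 0.0, 0.0]
contact_force: [-0.1, -0.1, 0.3]
opening: 1.001
finger_force: 0.0
t 4.4667 yaw0 18.79 tool cm [-0.1   0.13 10.33] spin -0.11 q7 -1.83 tilt 0.04
```

```bash
python3 -m creep '[{"grip":1,"tx":-0.1,"ty":0.13,"tz":3,"spin":-0.1},{"grip":1,"tx":0,"ty":0,"tz":3,"spin":0},{"grip":1,"tx":0,"ty":0,"tz":2,"spin":0},{"grip":1,"tx":0,"ty":0,"tz":1.3,"spin":0},{"grip":1,"tx":0,"ty":0,"tz":1.03,"spin":0},{"grip":1,"tx":0,"ty":0,"tz":0,"spin":0},{"grip":1,"tx":0,"ty":0,"tz":0,"spin":0}]'
python3 -m creep '[{"grip":-1,"tx":0,"ty":0,"tz":0,"spin":0},{"grip":-1,"tx":0,"ty":0,"tz":0,"spin":0},{"grip":-1,"tx":0,"ty":0,"tz":0,"spin":0},{"grip":-1,"tx":0,"ty":0,"tz":0,"spin":0},{"grip":-1,"tx":0,"ty":0,"tz":0,"spin":0},{"grip":-1,"tx":0,"ty":0,"tz":0,"spin":0},{"grip":-1,"tx":0,"ty":0,"tz":0,"spin":0},{"grip":-1,"tx":0,"ty":0,"tz":0,"spin":0}]' 25
```

```text
clock: 5.05
tool_pos: [0.5962, 0.1774, 0.0171]
eef_rot: [0.986, 0.166, 0.0, 0.0]
contact_force: [0.7, -0.7, 0.7]
opening: 1.003
finger_force: 0.0
clock: 5.72
tool_pos: [0.5966, 0.1762, 0.0173]
eef_rot: [0.986, 0.166, 0.001, 0.001]
contact_force: [0.2, -2.4, 5.1]
opening: 0.634
finger_force: 25.0
```

```bash
python3 -m creep '[{"grip":-1,"tx":0,"ty":0,"tz":-0.7,"spin":0},{"grip":-1,"tx":0,"ty":0,"tz":-1.5,"spin":0},{"grip":-1,"tx":0,"ty":0,"tz":-2,"spin":0},{"grip":-1,"tx":0,"ty":0,"tz":-2,"spin":0},{"grip":-1,"tx":0,"ty":0,"tz":-1,"spin":0},{"grip":-1,"tx":0,"ty":0,"tz":0,"spin":0}]'
python3 -m creep '[{"grip":-1,"tx":-1.2,"ty":1.6,"tz":0,"spin":0},{"grip":-1,"tx":-2,"ty":2.6,"tz":0,"spin":0},{"grip":-1,"tx":-2.3,"ty":3,"tz":0,"spin":0},{"grip":-1,"tx":-2.3,"ty":3,"tz":0,"spin":0},{"grip":-1,"tx":-1.9,"ty":2.4,"tz":0,"spin":0},{"grip":-1,"tx":-1,"ty":1.3,"tz":0,"spin":0},{"grip":-1,"tx":0,"ty":0,"tz":0,"spin":0},{"grip":-1,"tx":0,"ty":0,"tz":0,"spin":0}]'
python3 - <<'E'
from h import *
go(.54,.01,.009,18.9)
E
```

```text
clock: 6.22
tool_pos: [0.5968, 0.1786, 0.0907]
eef_rot: [0.986, 0.167, 0.002, -0.001]
contact_force: [0.7, 0.5, -3.2]
opening: 0.639
finger_force: 25.0
clock: 6.88
tool_pos: [0.5394, 0.01, 0.0878]
eef_rot: [0.986, 0.165, -0.001, -0.0]
contact_force: [-0.2, 0.8, -3.0]
opening: 0.635
finger_force: 25.0
t 6.8833 yaw0 19.04 tool cm [0.07 0.03 7.88] spin 0.14 q7 -1.68 tilt 0.11
```

```bash
python3 -m creep '[{"grip":-1,"tx":0,"ty":0,"tz":2,"spin":0},{"grip":-1,"tx":0,"ty":0,"tz":2.5,"spin":0},{"grip":-1,"tx":0,"ty":0,"tz":1.8,"spin":0},{"grip":-1,"tx":0,"ty":0,"tz":0.8,"spin":0},{"grip":-1,"tx":0,"ty":0,"tz":0.4,"spin":0},{"grip":-1,"tx":0,"ty":0,"tz":0.2,"spin":0},{"grip":-1,"tx":0,"ty":0,"tz":0,"spin":0},{"grip":-1,"tx":0,"ty":0,"tz":0,"spin":0}]'
python3 -m creep '[{"grip":-1,"tx":0,"ty":0,"tz":0.13,"spin":0},{"grip":-1,"tx":0,"ty":0,"tz":0,"spin":0},{"grip":-1,"tx":0,"ty":0,"tz":0,"spin":0}]'
```

```text
clock: 7.55
tool_pos: [0.541, 0.0114, 0.0124]
eef_rot: [0.986, 0.166, 0.001, -0.0]
contact_force: [0.3, 0.5, -2.6]
opening: 0.635
finger_force: 25.0
clock: 7.8
tool_pos: [0.5406, 0.0109, 0.0109]
eef_rot: [0.986, 0.166, 0.0, 0.0]
contact_force: [-0.7, 0.2, -3.3]
opening: 0.63
finger_force: 25.0
```

```bash
python3 -m creep '[{"grip":-1,"tx":0,"ty":0,"tz":0.15,"spin":0},{"grip":-1,"tx":0,"ty":0,"tz":0.05,"spin":0},{"grip":-1,"tx":0,"ty":0,"tz":0,"spin":0}]'
python3 -m creep '[{"grip":0.5,"tx":0,"ty":0,"tz":0,"spin":0},{"grip":1,"tx":0,"ty":0,"tz":0,"spin":0},{"grip":1,"tx":0,"ty":0,"tz":0,"spin":0},{"grip":1,"tx":0,"ty":0,"tz":0,"spin":0},{"grip":1,"tx":0,"ty":0,"tz":0,"spin":0},{"grip":1,"tx":0,"ty":0,"tz":0,"spin":0}]'
python3 -m creep '[{"grip":1,"tx":0,"ty":0,"tz":-2,"spin":0},{"grip":1,"tx":0,"ty":0,"tz":-3.5,"spin":0},{"grip":1,"tx":0,"ty":0,"tz":-4,"spin":0},{"grip":1,"tx":-3,"ty":0,"tz":-2.5,"spin":0},{"grip":1,"tx":-4,"ty":0,"tz":0,"spin":0},{"grip":1,"tx":0,"ty":0,"tz":0,"spin":0},{"grip":1,"tx":0,"ty":0,"tz":0,"spin":0},{"grip":1,"tx":0,"ty":0,"tz":0,"spin":0}]'
python3 snap.py w5
python3 - <<'E'
from fit import *
p,X=load('w5');T=np.ones(X.shape[:2],bool)
for lo in(.03,.036,.04):rect('module top',X,T,.49,.60,-.05,.07,lo,.049)
E
```

```text
clock: 8.05
tool_pos: [0.5407, 0.0109, 0.0093]
eef_rot: [0.986, 0.166, 0.001, 0.0]
contact_force: [-0.6, 0.4, 4.6]
opening: 0.633
finger_force: 25.0
clock: 8.55
tool_pos: [0.5403, 0.0109, 0.0084]
eef_rot: [0.986, 0.166, -0.0, 0.0]
contact_force: [-0.3, -0.1, -0.8]
opening: 1.003
finger_force: 0.0
clock: 9.22
tool_pos: [0.4748, -0.012, 0.1285]
eef_rot: [0.986, 0.166, 0.001, 0.0]
contact_force: [-0.0, 1.0, 0.2]
opening: 0.999
finger_force: 0.0
module top 7045 c [538.9  10.4] size [67.  56.1] ang 19.12 mean [540.4  10.8  44.2]
module top 7045 c [538.9  10.4] size [67.  56.1] ang 19.12 mean [540.4  10.8  44.2]
module top 7045 c [538.9  10.4] size [67.  56.1] ang 19.12 mean [540.4  10.8  44.2]
```

View pics/w5.png

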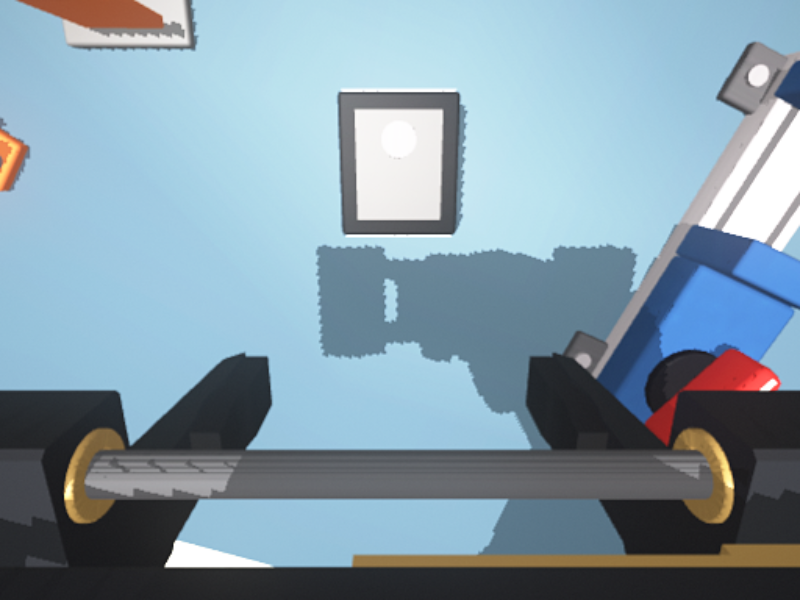

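The module stands upright on the bench at (400,160), let go, with centre (0.5393, 0.0105) and yaw 19.1°. Next I regrasp it with the tool turned 90°.

```bash
python3 -m creep '[{"grip":1,"tx":3.4,"ty":0,"tz":0,"spin":0},{"grip":1,"tx":3.4,"ty":0,"tz":0,"spin":0},{"grip":1,"tx":0,"ty":0,"tz":0,"spin":-6.92},{"grip":1,"tx":0,"ty":0,"tz":0,"spin":-6.92},{"grip":1,"tx":0,"ty":0,"tz":0,"spin":-6.92},{"grip":1,"tx":0,"ty":0,"tz":0,"spin":-6.92},{"grip":1,"tx":0,"ty":0,"tz":0,"spin":-6.92},{"grip":1,"tx":0,"ty":0,"tz":0,"spin":-6.92}]' >/dev/null
python3 -m creep '[{"grip":1,"tx":0,"ty":0,"tz":0,"spin":-6.92},{"grip":1,"tx":0,"ty":0,"tz":0,"spin":-6.92},{"grip":1,"tx":0,"ty":0,"tz":0,"spin":-6.92},{"grip":1,"tx":0,"ty":0,"tz":0,"spin":-6.92},{"grip":1,"tx":0,"ty":0,"tz":0,"spin":-6.92},{"grip":1,"tx":0,"ty":0,"tz":0,"spin":-6.92},{"grip":1,"tx":0,"ty":0,"tz":0,"spin":-6.92},{"grip":1,"tx":0,"ty":0,"tz":0,"spin":0}]' >/dev/null
python3 -m creep '[{"grip":1,"tx":0,"ty":0,"tz":0,"spin":0},{"grip":1,"tx":0,"ty":0,"tz":0,"spin":0}]'
python3 - <<'E'
from h import *
go(.5393,.0105,.009,109.1)
E
```

```text
clock: 10.77
tool_pos: [0.539, 0.0106, 0.1281]
eef_rot: [0.581, 0.814, 0.0, -0.0]
contact_force: [-0.1, 0.2, -0.4]
opening: 1.001
finger_force: 0.0
t 10.7667 yaw0 108.92 tool cm [-0.02  0.02 11.91] spin -0.18 q7 -0.53 tilt 0.03
```

```bash
python3 -m creep '[{"grip":1,"tx":0,"ty":0.02,"tz":3,"spin":-0.18},{"grip":1,"tx":0,"ty":0,"tz":3,"spin":0},{"grip":1,"tx":0,"ty":0,"tz":3,"spin":0},{"grip":1,"tx":0,"ty":0,"tz":1.8,"spin":0},{"grip":1,"tx":0,"ty":0,"tz":1.0,"spin":0},{"grip":1,"tx":0,"ty":0,"tz":0,"spin":0},{"grip":1,"tx":0,"ty":0,"tz":0,"spin":0}]'
python3 -m creep '[{"grip":-1,"tx":0,"ty":0,"tz":0,"spin":0},{"grip":-1,"tx":0,"ty":0,"tz":0,"spin":0},{"grip":-1,"tx":0,"ty":0,"tz":0,"spin":0},{"grip":-1,"tx":0,"ty":0,"tz":0,"spin":0},{"grip":-1,"tx":0,"ty":0,"tz":0,"spin":0},{"grip":-1,"tx":0,"ty":0,"tz":0,"spin":0}]' 25
python3 -m creep '[{"grip":-1,"tx":0,"ty":0,"tz":-0.7,"spin":0},{"grip":-1,"tx":0,"ty":0,"tz":-1.5,"spin":0},{"grip":-1,"tx":0,"ty":0,"tz":-2.5,"spin":0},{"grip":-1,"tx":0,"ty":0,"tz":-3,"spin":0},{"grip":-1,"tx":0,"ty":0,"tz":-3,"spin":0},{"grip":-1,"tx":0,"ty":0,"tz":-2,"spin":0},{"grip":-1,"tx":0,"ty":0,"tz":-0.3,"spin":0},{"grip":-1,"tx":0,"ty":0,"tz":0,"spin":0}]'
python3 - <<'E'
from h import *
o=np.array([.5928,-.1807]);a=np.radians(-5.1);x=np.array([np.cos(a),np.sin(a)])
t=o+.003*x;print(t);go(*t,.14,174.9)
E
```

```text
clock: 11.35
tool_pos: [0.539, 0.0107, 0.0107]
eef_rot: [0.579, 0.815, 0.0, 0.0]
contact_force: [-0.4, 0.2, -1.1]
opening: 0.997
finger_force: 0.0
clock: 11.85
tool_pos: [0.5394, 0.0103, 0.0114]
eef_rot: [0.579, 0.815, 0.001, 0.001]
contact_force: [-1.3, -0.1, 7.2]
opening: 0.748
finger_force: 25.0
clock: 12.52
tool_pos: [0.5389, 0.0101, 0.1412]
eef_rot: [0.579, 0.815, 0.0, 0.001]
contact_force: [1.2, -0.9, -3.6]
opening: 0.745
finger_force: 25.0
[ 0.59578812 -0.18096668]
t 12.5167 yaw0 109.26 tool cm [-19.91  -0.93   0.13] spin -65.64 q7 -0.5 tilt 0.1
```

```bash
python3 -m creep '[{"grip":-1,"tx":-1.5,"ty":0,"tz":0,"spin":0},{"grip":-1,"tx":-3,"ty":-0.2,"tz":0,"spin":0},{"grip":-1,"tx":-3.6,"ty":-0.3,"tz":0,"spin":0},{"grip":-1,"tx":-3.8,"ty":-0.2,"tz":0,"spin":0},{"grip":-1,"tx":-3.6,"ty":-0.2,"tz":0,"spin":0},{"grip":-1,"tx":-2.9,"ty":0,"tz":0,"spin":0},{"grip":-1,"tx":-1.5,"ty":0,"tz":0,"spin":0},{"grip":-1,"tx":0,"ty":0,"tz":0,"spin":-3.64}]' >/dev/null
python3 -m creep '[{"grip":-1,"tx":0,"ty":0,"tz":0,"spin":-6.5},{"grip":-1,"tx":0,"ty":0,"tz":0,"spin":-6.5},{"grip":-1,"tx":0,"ty":0,"tz":0,"spin":-6.5},{"grip":-1,"tx":0,"ty":0,"tz":0,"spin":-6.5},{"grip":-1,"tx":0,"ty":0,"tz":0,"spin":-6.5},{"grip":-1,"tx":0,"ty":0,"tz":0,"spin":-6.5},{"grip":-1,"tx":0,"ty":0,"tz":0,"spin":-6.5},{"grip":-1,"tx":0,"ty":0,"tz":0,"spin":-6.5}]' >/dev/null
python3 -m creep '[{"grip":-1,"tx":0,"ty":0,"tz":0,"spin":-6},{"grip":-1,"tx":0,"ty":0,"tz":0,"spin":-4},{"grip":-1,"tx":0,"ty":0,"tz":0,"spin":0},{"grip":-1,"tx":0,"ty":0,"tz":0,"spin":0},{"grip":-1,"tx":0,"ty":0,"tz":0,"spin":0}]'
python3 snap.py w6
python3 - <<'E'
from h import *
go(.5958,-.181,.031,174.9)
E
```

```text
clock: 14.27
tool_pos: [0.5951, -0.1805, 0.1391]
eef_rot: [0.045, 0.999, -0.0, -0.001]
contact_force: [0.2, 0.2, -2.6]
opening: 0.744
finger_force: 25.0
t 14.3167 yaw0 174.86 tool cm [-0.06 -0.05 10.85] spin -0.04 q7 0.91 tilt 0.08
```

View pics/w6.png

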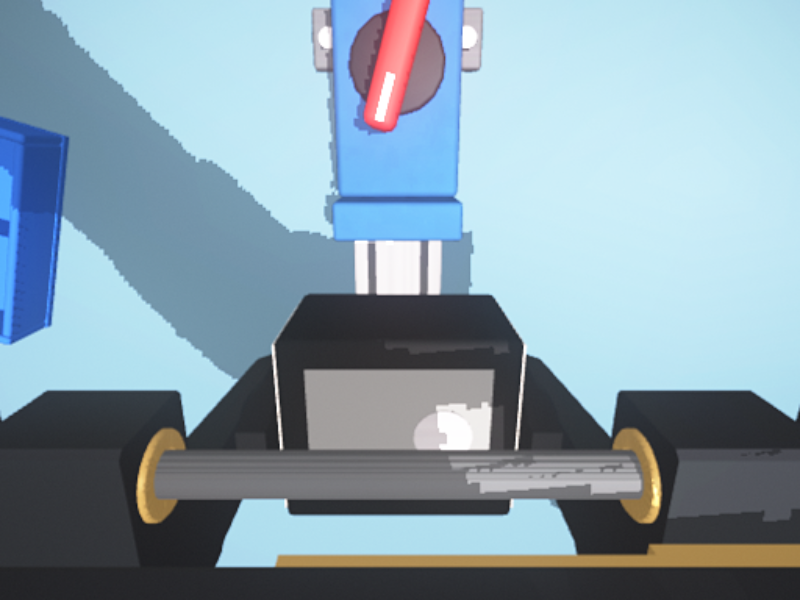

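The module is held square, at (400,420), in line with the sliding jaw at (398,220). I lower it slowly.

```bash
python3 -m creep '[{"grip":-1,"tx":-0.06,"ty":-0.05,"tz":1,"spin":0},{"grip":-1,"tx":0,"ty":0,"tz":1.5,"spin":0},{"grip":-1,"tx":0,"ty":0,"tz":1.7,"spin":0},{"grip":-1,"tx":0,"ty":0,"tz":1.7,"spin":0},{"grip":-1,"tx":0,"ty":0,"tz":1.7,"spin":0},{"grip":-1,"tx":0,"ty":0,"tz":1.5,"spin":0},{"grip":-1,"tx":0,"ty":0,"tz":0.8,"spin":0},{"grip":-1,"tx":0,"ty":0,"tz":0.4,"spin":0}]' >/dev/null
python3 -m creep '[{"grip":-1,"tx":0,"ty":0,"tz":0.2,"spin":0},{"grip":-1,"tx":0,"ty":0,"tz":0,"spin":0},{"grip":-1,"tx":0,"ty":0,"tz":0,"spin":0},{"grip":-1,"tx":0,"ty":0,"tz":0,"spin":0}]'
```

```text
clock: 15.32
tool_pos: [0.5971, -0.181, 0.0363]
eef_rot: [0.044, 0.999, -0.0, 0.001]
contact_force: [-0.1, -0.3, -3.8]
opening: 0.746
finger_force: 25.0
```

```bash
python3 -m creep '[{"grip":-1,"tx":0,"ty":0,"tz":0.2,"spin":0},{"grip":-1,"tx":0,"ty":0,"tz":0.2,"spin":0},{"grip":-1,"tx":0,"ty":0,"tz":0,"spin":0},{"grip":-1,"tx":0,"ty":0,"tz":0,"spin":0}]'
python3 -m creep '[{"grip":-1,"tx":0,"ty":0,"tz":0.1,"spin":0},{"grip":-1,"tx":0,"ty":0,"tz":0,"spin":0},{"grip":-1,"tx":0,"ty":0,"tz":0,"spin":0}]'
```

```text
clock: 15.65
tool_pos: [0.5965, -0.1811, 0.0315]
eef_rot: [0.044, 0.999, -0.0, 0.0]
contact_force: [0.0, -0.3, -3.2]
opening: 0.749
finger_force: 25.0
clock: 15.9
tool_pos: [0.5965, -0.1811, 0.0315]
eef_rot: [0.044, 0.999, -0.0, 0.0]
contact_force: [-2.9, -0.7, 4.5]
opening: 0.746
finger_force: 25.0
```

Contact is felt, so I release, retreat and look.

```bash
python3 -m creep '[{"grip":0.6,"tx":0,"ty":0,"tz":0,"spin":0},{"grip":0.8,"tx":0,"ty":0,"tz":0,"spin":0},{"grip":0.9,"tx":0,"ty":0,"tz":0,"spin":0},{"grip":0.9,"tx":0,"ty":0,"tz":0,"spin":0},{"grip":0.9,"tx":0,"ty":0,"tz":0,"spin":0},{"grip":0.9,"tx":0,"ty":0,"tz":0,"spin":0},{"grip":0.9,"tx":0,"ty":0,"tz":0,"spin":0}]'
python3 -m creep '[{"grip":0.9,"tx":0,"ty":0,"tz":-1.5,"spin":0},{"grip":0.9,"tx":0,"ty":0,"tz":-3,"spin":0},{"grip":0.9,"tx":0,"ty":0,"tz":-4,"spin":0},{"grip":0.9,"tx":0,"ty":0,"tz":-4,"spin":0},{"grip":0.9,"tx":-3,"ty":0,"tz":-2.5,"spin":0},{"grip":0.9,"tx":-3,"ty":0,"tz":-2.5,"spin":0},{"grip":0.9,"tx":0,"ty":0,"tz":0,"spin":0},{"grip":0.9,"tx":0,"ty":0,"tz":0,"spin":0}]'
python3 -m creep '[{"grip":0.9,"tx":0,"ty":0,"tz":0,"spin":0},{"grip":0.9,"tx":0,"ty":0,"tz":0,"spin":0}]' >/dev/null
python3 snap.py w7
python3 - <<'E'
from fit import *
p,X=load('w7');T=np.ones(X.shape[:2],bool);h=cv2.cvtColor(p,cv2.COLOR_RGB2HSV);b=(h[...,1]>120)
rect('module',X,~b,.54,.65,-.25,-.12,.058,.07)
rect('fixed',X,b,.62,.68,-.25,-.12,.063,.073)
rect('slide',X,b,.5,.58,-.25,-.12,.063,.073)
rect('bar',X,b,.42,.54,-.25,-.12,.076,.087)
E
```

```text
clock: 16.48
tool_pos: [0.5964, -0.181, 0.0303]
eef_rot: [0.044, 0.999, 0.0, -0.0]
contact_force: [-0.0, -0.0, 0.0]
opening: 0.949
finger_force: 0.0
clock: 17.15
tool_pos: [0.6581, -0.1854, 0.2082]
eef_rot: [0.044, 0.999, 0.0, 0.002]
contact_force: [-1.2, -0.5, -1.1]
opening: 0.95
finger_force: 0.0
module 4423 c [ 596.6 -181.7] size [68.2 55.4] ang 83.69 mean [ 595.7 -181.7   64.3]
fixed 1119 c [ 637.5 -185.3] size [59.5 16.9] ang 85.02 mean [ 637.4 -185.1   68. ]
slide 1506 c [ 551.6 -177.5] size [59.5 17.9] ang 84.92 mean [ 551.4 -177.5   68.5]
bar 117 c [ 508.9 -180.5] size [13.4  5.5] ang 85.84 mean [ 509.  -180.    79.4]
```

View pics/w7.png

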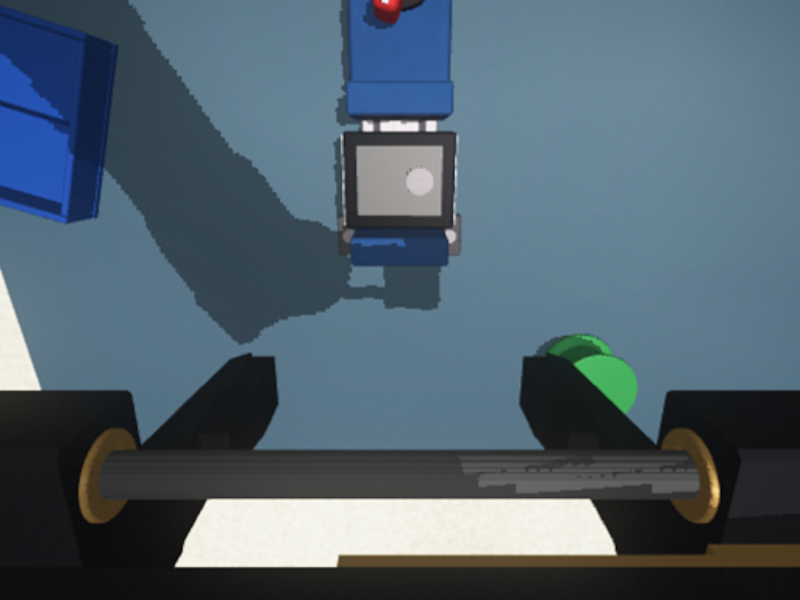

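The module stands between the jaws at (399,180), with the slide jaw still about 3 mm in. Next is the knob.

```bash
python3 - <<'E'
from h import *
go(.4825,-.1707,.13,158.4)
E
```

```text
t 17.3667 yaw0 174.98 tool cm [17.25  0.08  7.47] spin 16.58 q7 1.06 tilt 0.18
```

```bash
python3 -m creep '[{"grip":0.9,"tx":2.9,"ty":0,"tz":1.25,"spin":0},{"grip":0.9,"tx":2.9,"ty":0,"tz":1.25,"spin":0},{"grip":0.9,"tx":2.9,"ty":0,"tz":1.25,"spin":0},{"grip":0.9,"tx":2.9,"ty":0,"tz":1.25,"spin":0},{"grip":0.9,"tx":2.9,"ty":0.04,"tz":1.25,"spin":0},{"grip":0.9,"tx":2.75,"ty":0.04,"tz":1.2,"spin":0},{"grip":0.9,"tx":0,"ty":0,"tz":0,"spin":6},{"grip":0.9,"tx":0,"ty":0,"tz":0,"spin":6}]'>/dev/null
python3 -m creep '[{"grip":0.5,"tx":0,"ty":0,"tz":0,"spin":4.6},{"grip":0.3,"tx":0,"ty":0,"tz":0,"spin":0},{"grip":0.3,"tx":0,"ty":0,"tz":0,"spin":0},{"grip":0.3,"tx":0,"ty":0,"tz":0,"spin":0}]'
python3 - <<'E'
from h import *
go(.4825,-.1707,.06,158.4)
E
```

```text
clock: 18.37
tool_pos: [0.4838, -0.1703, 0.1306]
eef_rot: [0.187, 0.982, -0.0, -0.0]
contact_force: [-0.5, 0.5, -0.6]
opening: 0.676
finger_force: 0.0
t 18.3667 yaw0 158.45 tool cm [ 0.1  -0.08  7.06] spin 0.05 q7 0.48 tilt 0.06
```

```bash
python3 -m creep '[{"grip":0.3,"tx":0.1,"ty":-0.05,"tz":2,"spin":0},{"grip":0.3,"tx":0,"ty":0,"tz":2.5,"spin":0},{"grip":0.3,"tx":0,"ty":0,"tz":1.5,"spin":0},{"grip":0.3,"tx":0,"ty":0,"tz":1,"spin":0},{"grip":0.3,"tx":0,"ty":0,"tz":0,"spin":0},{"grip":0.3,"tx":0,"ty":0,"tz":0,"spin":0}]'
python3 -m creep '[{"grip":-1,"tx":0,"ty":0,"tz":0,"spin":0},{"grip":-1,"tx":0,"ty":0,"tz":0,"spin":0},{"grip":-1,"tx":0,"ty":0,"tz":0,"spin":0},{"grip":-1,"tx":0,"ty":0,"tz":0,"spin":0},{"grip":-1,"tx":0,"ty":0,"tz":0,"spin":0},{"grip":-1,"tx":0,"ty":0,"tz":0,"spin":0},{"grip":-1,"tx":0,"ty":0,"tz":0,"spin":0},{"grip":-1,"tx":0,"ty":0,"tz":0,"spin":0}]' 20
python3 - <<'E'
from h import *
a=np.radians(-5.1);p=r.get_state()['tool_pos'];go(p[0]+.01*np.cos(a),p[1]+.01*np.sin(a),p[2],158.4)
E
```

```text
clock: 18.87
tool_pos: [0.483, -0.1701, 0.0606]
eef_rot: [0.187, 0.982, 0.0, -0.001]
contact_force: [0.3, 0.9, -0.4]
opening: 0.652
finger_force: 0.0
clock: 19.53
tool_pos: [0.4831, -0.1711, 0.061]
eef_rot: [0.188, 0.982, -0.001, -0.0]
contact_force: [-0.5, -1.1, 3.0]
opening: 0.158
finger_force: 20.0
t 19.5333 yaw0 158.32 tool cm [-0.96  0.29 -0.  ] spin -0.08 q7 0.34 tilt 0.09
```

```bash
python3 -m creep '[{"grip":-1,"tx":-0.24,"ty":0.07,"tz":0,"spin":0},{"grip":-1,"tx":-0.24,"ty":0.07,"tz":0,"spin":0},{"grip":-1,"tx":-0.24,"ty":0.07,"tz":0,"spin":0},{"grip":-1,"tx":-0.24,"ty":0.07,"tz":0,"spin":0},{"grip":-1,"tx":0,"ty":0,"tz":0,"spin":0},{"grip":-1,"tx":0,"ty":0,"tz":0,"spin":0}]'
python3 -m creep '[{"grip":-1,"tx":-0.14,"ty":0.04,"tz":0,"spin":0},{"grip":-1,"tx":-0.14,"ty":0.04,"tz":0,"spin":0},{"grip":-1,"tx":0,"ty":0,"tz":0,"spin":0},{"grip":-1,"tx":0,"ty":0,"tz":0,"spin":0}]'
python3 -m creep '[{"grip":-1,"tx":-0.1,"ty":0.03,"tz":0,"spin":0},{"grip":-1,"tx":0,"ty":0,"tz":0,"spin":0},{"grip":-1,"tx":0,"ty":0,"tz":0,"spin":0}]'
```

```text
clock: 20.03
tool_pos: [0.4933, -0.172, 0.061]
eef_rot: [0.188, 0.982, -0.001, -0.0]
contact_force: [-2.3, -2.8, 5.3]
opening: 0.158
finger_force: 20.0
clock: 20.37
tool_pos: [0.4957, -0.1722, 0.061]
eef_rot: [0.188, 0.982, -0.001, -0.0]
contact_force: [-4.0, -2.9, 7.6]
opening: 0.158
finger_force: 20.0
clock: 20.62
tool_pos: [0.4963, -0.1722, 0.061]
eef_rot: [0.188, 0.982, -0.001, -0.001]
contact_force: [-4.4, -3.6, 6.5]
opening: 0.159
finger_force: 20.0
```

```bash
python3 -m creep '[{"grip":-1,"tx":-0.14,"ty":0.04,"tz":0,"spin":0},{"grip":-1,"tx":0,"ty":0,"tz":0,"spin":0},{"grip":-1,"tx":0,"ty":0,"tz":0,"spin":0}]'
python3 -m creep '[{"grip":-1,"tx":-0.2,"ty":0.06,"tz":0,"spin":0},{"grip":-1,"tx":0,"ty":0,"tz":0,"spin":0},{"grip":-1,"tx":0,"ty":0,"tz":0,"spin":0}]'
```

```text
clock: 20.87
tool_pos: [0.4963, -0.1723, 0.061]
eef_rot: [0.188, 0.982, -0.001, -0.002]
contact_force: [-6.7, -2.4, 10.5]
opening: 0.154
finger_force: 20.0
clock: 21.12
tool_pos: [0.4964, -0.1723, 0.061]
eef_rot: [0.188, 0.982, -0.002, -0.004]
contact_force: [-11.5, -1.0, 14.3]
opening: 0.158
finger_force: 20.0
```

The jaw has stalled against the module at 13.3 mm of travel with 11 N. Now I turn the knob clockwise.

```bash
python3 -m creep '[{"grip":-1,"tx":0,"ty":0,"tz":0,"spin":5},{"grip":-1,"tx":0,"ty":0,"tz":0,"spin":5},{"grip":-1,"tx":0,"ty":0,"tz":0,"spin":5},{"grip":-1,"tx":0,"ty":0,"tz":0,"spin":5},{"grip":-1,"tx":0,"ty":0,"tz":0,"spin":5},{"grip":-1,"tx":0,"ty":0,"tz":0,"spin":5},{"grip":-1,"tx":0,"ty":0,"tz":0,"spin":0}]' 30
python3 -m creep '[{"grip":-1,"tx":0,"ty":0,"tz":0,"spin":5},{"grip":-1,"tx":0,"ty":0,"tz":0,"spin":5},{"grip":-1,"tx":0,"ty":0,"tz":0,"spin":5},{"grip":-1,"tx":0,"ty":0,"tz":0,"spin":5},{"grip":-1,"tx":0,"ty":0,"tz":0,"spin":5},{"grip":-1,"tx":0,"ty":0,"tz":0,"spin":5},{"grip":-1,"tx":0,"ty":0,"tz":0,"spin":3},{"grip":-1,"tx":0,"ty":0,"tz":0,"spin":0}]'
python3 - <<'E'
from h import *
p=r.get_state()['tool_pos'];go(*p,90);print(r.get_state()['moment'])
E
```

```text
clock: 21.7
tool_pos: [0.4962, -0.1726, 0.061]
eef_rot: [0.437, 0.899, -0.003, -0.003]
contact_force: [-11.1, -1.9, 15.8]
opening: 0.157
finger_force: 30.0
clock: 22.37
tool_pos: [0.4959, -0.1727, 0.0611]
eef_rot: [0.674, 0.739, -0.004, -0.002]
contact_force: [-11.5, -1.6, 16.7]
opening: 0.155
finger_force: 30.0
t 22.3667 yaw0 95.21 tool cm [0. 0. 0.] spin 5.21 q7 -0.58 tilt 0.55
[-0.37403146  2.32137924  0.04073982]
```

```bash
python3 -m creep '[{"grip":-1,"tx":0,"ty":-0.3,"tz":0,"spin":0},{"grip":-1,"tx":0,"ty":0,"tz":0,"spin":0},{"grip":-0.5,"tx":0,"ty":0,"tz":0,"spin":0},{"grip":-0.1,"tx":0,"ty":0,"tz":0,"spin":0},{"grip":-0.1,"tx":0,"ty":0,"tz":0,"spin":0},{"grip":-0.1,"tx":0,"ty":0,"tz":0,"spin":0},{"grip":-0.1,"tx":0,"ty":0,"tz":0,"spin":0}]'
python3 -m creep '[{"grip":-0.1,"tx":0,"ty":0,"tz":-1.5,"spin":0},{"grip":-0.1,"tx":0,"ty":0,"tz":-3,"spin":0},{"grip":-0.1,"tx":0,"ty":0,"tz":-4,"spin":0},{"grip":-0.1,"tx":0,"ty":-2,"tz":-3.5,"spin":0},{"grip":-0.1,"tx":0,"ty":-4,"tz":-1,"spin":0},{"grip":-0.1,"tx":0,"ty":-2,"tz":-3.5,"spin":0},{"grip":-0.1,"tx":-3,"ty":0,"tz":-2.5,"spin":0},{"grip":-0.1,"tx":0,"ty":0,"tz":0,"spin":0}]'
python3 -m creep '[{"grip":-0.1,"tx":-3,"ty":0,"tz":0,"spin":0},{"grip":-0.1,"tx":-3,"ty":0,"tz":0,"spin":0},{"grip":-0.1,"tx":0,"ty":0,"tz":0,"spin":0},{"grip":-0.1,"tx":0,"ty":0,"tz":0,"spin":0},{"grip":-0.1,"tx":0,"ty":0,"tz":0,"spin":0}]'
python3 snap.py w8
python3 - <<'E'
from fit import *
p,X=load('w8');T=np.ones(X.shape[:2],bool);h=cv2.cvtColor(p,cv2.COLOR_RGB2HSV);b=(h[...,1]>120)
for a in(('module',X,~b,.54,.66,-.25,-.12,.058,.07),('fixed',X,b,.62,.68,-.25,-.12,.063,.073),('slide',X,b,.5,.59,-.25,-.12,.063,.073),('bar',X,b,.42,.55,-.25,-.12,.076,.087)):
    try: rect(*a)
    except Exception as e: print(a[0],e)
E
```

```text
clock: 22.95
tool_pos: [0.4982, -0.1719, 0.0608]
eef_rot: [0.673, 0.739, 0.0, 0.0]
contact_force: [-0.0, 0.4, 0.1]
opening: 0.446
finger_force: 0.0
clock: 23.62
tool_pos: [0.4219, -0.2147, 0.2545]
eef_rot: [0.676, 0.737, -0.0, 0.004]
contact_force: [0.9, -1.6, -0.2]
opening: 0.445
finger_force: 0.0
clock: 24.03
tool_pos: [0.4266, -0.2685, 0.2506]
eef_rot: [0.673, 0.739, 0.0, -0.0]
contact_force: [0.4, 0.3, 0.4]
opening: 0.451
finger_force: 0.0
module 3333 c [ 601.2 -182.5] size [67.3 57.6] ang 84.87 mean [ 601.  -181.9   64.4]
fixed 1096 c [ 637.1 -185.5] size [59.2 18.9] ang 84.97 mean [ 636.1 -184.8   67.7]
slide 1153 c [ 564.7 -178.8] size [60.4 20.7] ang 84.94 mean [ 563.  -178.4   68.1]
bar 808 c [ 495.3 -172.6] size [14.4 59.3] ang 5.27 mean [ 494.  -170.6   80.3]
```

View pics/w8.png

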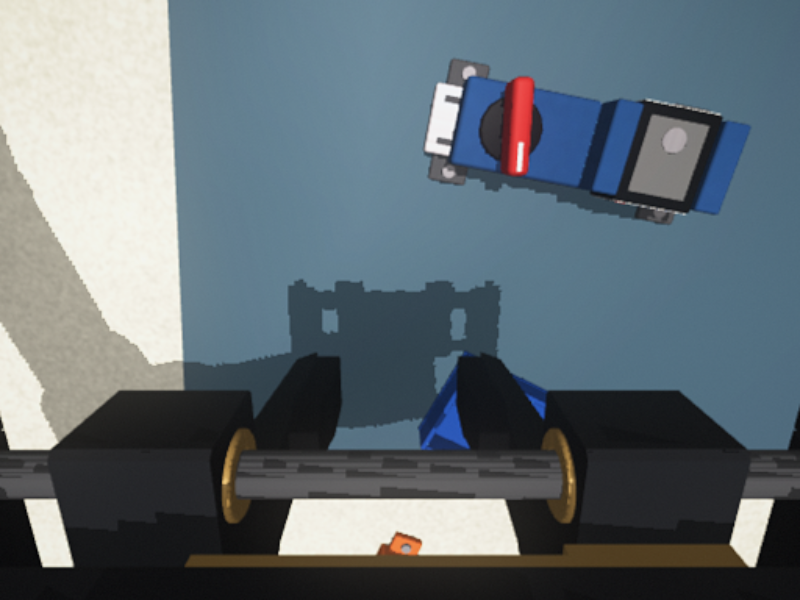

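The module is nipped between both jaws at (670,155) with its yaw matching theirs to 0.1°. The bar at (520,125) stands at 1.39 rad, and the arm is clear, so I hand in.

```bash
python3 -c "
from plant import workorder
print(workorder.finish_job())"
```

```text
the job is handed in; nothing more can be done
None
```

The job is handed in, though `finish_job` returned no verdict: by my last measurement the module stands upright on the vise bed, nipped between both jaws, the knob is at about 1.39 rad, the arm is clear, and I never touched the spool, screwdriver or tray.

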